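Stop the drill and unload the vise

ROBOT

A 7-joint arm with a two-finger parallel gripper is mounted at the origin on the work surface. World frame = base frame: x ahead of the robot, y to its left, z up, the work surface at z = 0. Lengths are in m, angles in rad, forces in N, time in s.
With the tool pointing down it reaches from about 0.4 to 0.85 m from the base axis. Payload 10.4 kg.
Tool frame: the origin (TCP) lies at the very end of the fingers, on their centre line; the grasp point (between the pads) lies 19 mm behind it (robot.hold_point_z is the distance from the TCP to the grasp point, in m); z points along the fingers, y is the line along which they close (so a half turn about z gives the same grasp; the last joint's range is limited). The gripper opens to 87 mm and grips with 3 to 60 N. Pads are 19 mm wide; open, the fingers measure 117 mm over their backs; the gripper's body (75 mm by 190 mm) begins 51 mm behind the grasp point.
Start: joints at [1.136, 0.332, -0.065, 1.46, 0.022, 1.35, -0.088], TCP at [0.25, -0.573, 0.223] pointing down, gripper open.
Joint ranges: [-2.6, 2.6], [-0.5, 2.12], [-1.47, 1.34], [0.16, 2.42], [-1.27, 4.41], [0.06, 2.06], [-2.6, 2.6]. Speed limits (rad/s): [2.22, 2.22, 2.79, 2.79, 3.14, 3.14, 3.14].

INTERFACE

Orientations are given as a unit quaternion [w, x, y, z].
In Python, from rig import robot, viewer, nets gives the robot as it stands.
- The arm moves only by the tool move_arm, never from a script. Its argument "series" is a list of rows, each an object of numbers: "x", "y", "z": the shift along the tool's x, y, z in m; "turn": the turn about the tool's z in rad. In form: [{"x": .., "y": .., "z": .., "turn": ..}, ...]. A call has 1 to 20 rows; each row is the pose to reach, as a shift and turn from the pose commanded when the call began, along the tool's axes at that moment; what a row does not reach only later rows make up. A row lasts 1/8 s, in which the tool goes at most 62.5 mm and 10.7 degrees, less where a joint would pass 70% of its speed; a pose out of reach is approached as far as the arm can. A call with a gripper value outside its range is refused whole. "claw" is the finger opening in m, from 0 to 0.087, set as the call begins (left out, the last holds). The fingers move at their own pace and stop on an object; the grip force is fixed at half the most. Time passes only in rows, so rows that repeat a pose let the fingers close. It gives the time, the measured TCP pose, the force, the opening and the grip force at its end, in the units of the state.
- robot.sense(): the state, without advancing time (a new reading comes with each control period).
- viewer.camera(name): name is "side" or "top" or "wrist"; returns the picture (400x640x3 uint8, red, green, blue); there is no depth.
- viewer.camera_params(name): a dict with "K" (3x3 intrinsics, pixels), "cam_to_world" (4x4, takes a point from camera to world coordinates). Camera axes: x right, y down, z forward; pixel columns grow to the right and rows downward; lengths in m; the calibration is good to about 2 mm. A picture is of the moment at which its call begins: read the wrist's pose just before it. camera_params takes no time and is no camera call; for the wrist camera it gives the pose at the moment of the call.
- robot.close_job(): hands the job in; it is judged then, once.
Trained networks look in the newest picture that a camera, given by its name, has taken for a name from the list of things; names that differ only in an ending like _2 or _b are one class to them, and where a whole thing is asked for, a point or a joint stands for the part that bears it (a point fixed in the world has none). Each returns a list of dicts, best first, with "p" (0 to 1); they miss things now and then, are a little off and sometimes report something else, mostly with a low value. They report only what shows in the picture. A call takes as long as a camera call. They do not tell look-alikes from the thing itself.
- nets.look_for(camera, name): "bbox" ([centre column, centre row, width, height] as shares, 0 to 1, of the picture: columns of its width, rows of its height, round what is visible of it).
- nets.silhouettes(camera, name): "mask" (400x640 bool, what is visible of it) and "bbox" ([centre column, centre row, width, height] as shares, 0 to 1, of the picture: columns of its width, rows of its height, round what is visible of it).
The state is a dict: "clock": time; "qpos": joint angles; "qvel": joint speeds; "joint_efforts": joint torques, N m; "position": TCP position; "tool_rot": TCP orientation; "contact_force": force on the tool from outside, world axes, zero at the start; "ft_torque": the same for the moment, N m; "opening": finger opening in m; "gripper_force": force on a finger pad.
Only numpy, scipy, OpenCV 4.12 (cv2) and the standard library are available. Lean on these libraries where they do the work, as an engineer would, in place of code of your own. Each camera call takes 0.05 s, during which the arm holds its last target. There are 200 camera calls.

TASK

The bracket in the vise has been drilled. First press the red stop button fully down and let it spring back out, then slide the vise jaw well open, lift the bracket out and set it down (not dropped) upright on its foot in the free half of the grey tray, leaving the jaw open. Don't press the green start button, and don't disturb the other bracket or the other things on the bench.

Things in the scene. Friction and masses are not known exactly. Their poses are not given: they have to be found in the camera images.
- stop_box: STOP box: grey box with a face sloping 40 deg (0.70 rad), base plate 120 x 120 mm, fixed; origin at the centre of the underside. Its red button (40 mm across) points out along (-0.644, 0, 0.765) in the box's frame. A yellow guard hoop over it bars a tool straight from above: come along the button's axis, in front of and under the hoop
- stop_button (a joint): travel of the red stop button along its axis, m: 0 = out, 0.008 = fully down; a spring (about 8 N fully down) pushes it back
- stop_button_top (a point): centre of the top face of the red stop button (moves with it)
- start_box: START box, left or right of the stop box: grey box with a face sloping 40 deg (0.70 rad), base plate 120 x 120 mm, fixed; origin at the centre of the underside. Its green button (40 mm across) points out along (-0.644, 0, 0.765) in the box's frame. A yellow guard hoop over it bars a tool straight from above: come along the button's axis, in front of and under the hoop
- start_button (a joint): travel of the green start button, m: 0 = out, 0.008 = fully down
- start_button_top (a point): centre of the top face of the green button
- stop_guard (a point): middle of the front crossbar of the yellow guard hoop (12 mm bar) over the red button: it runs 54 mm either way along the box's y; from its ends two arms run back level 88 mm (box's +x) to posts
- start_guard (a point): middle of the front crossbar of the yellow guard hoop (12 mm bar) over the green button: it runs 54 mm either way along the box's y; from its ends two arms run back level 88 mm (box's +x) to posts
- vise: blue low vise, fixed; origin on the bench under the middle of the clamped bracket. Its bed (top at z = 0.020) runs x -0.135 to 0.070, y +-0.055; fixed steel jaw x 0.026 to 0.064, top z 0.042; the sliding jaw is on the -x side (closed: x -0.081 to -0.026, top z 0.046), with a lip over the bracket's foot to x = -0.013
- jaw (a joint): opening of the sliding jaw, m: 0 = closed on the bracket, 0.050 = fully open; it slides along the vise's -x, stiffly (about 4 N), and stays where it is left
- jaw_grip (a point): centre of the top edge of the jaw's orange handle: an upright plate 12 mm thick (along the vise's x), 56 mm wide (along y), 41 mm high above the jaw; moves with the jaw; 0.087 above the bench
- bracket: the drilled aluminium bracket held in the vise, about 0.33 kg: an upside-down T section 110 mm long (own y), foot 50 mm wide (own x) and 8 mm thick, upright web 10 mm thick (own x) in the middle, 72 mm high in all, two black holes 38 mm either side of the middle; origin at the centre of the underside, own z up
- tray: grey plastic open tray fixed to the bench, 170 (own x) x 150 (own y) x 34 mm, walls and floor about 4 mm; origin under its centre. Its half at own -y holds an older bracket lengthways along x; the half at own +y is free
- old_bracket: an identical finished bracket already standing in the tray; origin at the centre of its underside
- mug: bystander: white ceramic mug with bolts in it, 80 mm across, 95 mm high; origin at the centre of its underside
- sprocket: bystander: steel sprocket lying flat, 124 mm across, 6 mm thick with a 14 mm high hub; origin at the centre of its underside
- mirror: bystander: round mirror (90 mm across, standing upright) on a black stem on a round foot 90 mm across; 145 mm high in all; origin at the centre of its underside
- bulb: bystander: spare headlight bulb standing on its 52 mm flange, 71 mm high, amber glass; origin at the centre of its underside
- can: bystander: blue spray can, 58 mm across, 170 mm high; origin at the centre of its underside
Mind the look-alikes: they are no part of the job. Of the things shaped like the tray, the grey one is meant. What is shaped like the bracket but pink or purple is not meant.

How it is judged:
By the outcome, as a careful person would: the job done as asked, in the order asked, and still so for the second after the job is handed in, with the robot touching nothing.
It also fails if it takes over 72 s, if anything falls off the work surface, if the arm or the gripper's body presses on something with over 40 N, if the wrist force passes 120 N, or if a joint passes its speed limit or range.

## Working session

There is one attempt and no reset: what is moved stays moved. The work goes in short steps, Python scripts to look and compute and a tool call to move; the robot and the scene stay as the last step left them, time stands still between calls to the robot, and variables do not carry over. Pictures are saved under pics/ and viewed, at most 10 in all, crops included, and the job is handed in when it is done.

Besides the shell and the picture viewer there is one more tool, called in YAML: its name, and indented under it one key for each argument. move_arm: Moves the arm, as the interface text tells. Its arguments: {"type":"object","properties":{"series":{"type":"array"},"claw":{"type":"number"}},"required":["series"]}

```bash
mkdir -p pics; ls
python3 - <<'E'
from rig import robot, viewer, nets
import cv2, numpy as np
s=robot.sense(); print({k:np.round(v,3).tolist() for k,v in s.items()})
for c in ("side","top"):
    im=viewer.camera(c); cv2.imwrite(f"pics/{c}0.png",im[:,:,::-1])
    p=viewer.camera_params(c); print(c,np.round(p["K"],1).tolist(),np.round(p["cam_to_world"],4).tolist())
E
```

```text
pics
{'clock': 0.0, 'qpos': [1.136, 0.333, -0.065, 1.461, 0.022, 1.35, -0.088], 'qvel': [-0.001, 0.001, 0.0, -0.002, 0.0, -0.002, 0.0], 'joint_efforts': [0.0, -62.324, 0.025, -38.989, -0.061, 0.04, 0.0], 'position': [0.25, -0.572, 0.222], 'tool_rot': [-0.001, 0.979, 0.204, -0.0], 'contact_force': [-0.501, -1.045, -0.366], 'ft_torque': [0.013, 0.01, -0.008], 'gripper_force': 0.0, 'opening': 0.087}
side [[377.7, 0.0, 317.8], [0.0, 377.7, 194.7], [0.0, 0.0, 1.0]] [[0.9995, -0.0011, 0.0321, 0.4986], [-0.0246, -0.6682, 0.7436, -0.9021], [0.0206, -0.744, -0.6678, 0.9828], [0.0, 0.0, 0.0, 1.0]]
top [[475.5, 0.0, 319.7], [0.0, 475.5, 199.7], [0.0, 0.0, 1.0]] [[-0.0105, -0.9977, 0.0666, 0.4256], [-0.9999, 0.01, -0.0081, 0.0075], [0.0074, -0.0667, -0.9977, 1.7107], [0.0, 0.0, 0.0, 1.0]]
```

View pics/side0.png

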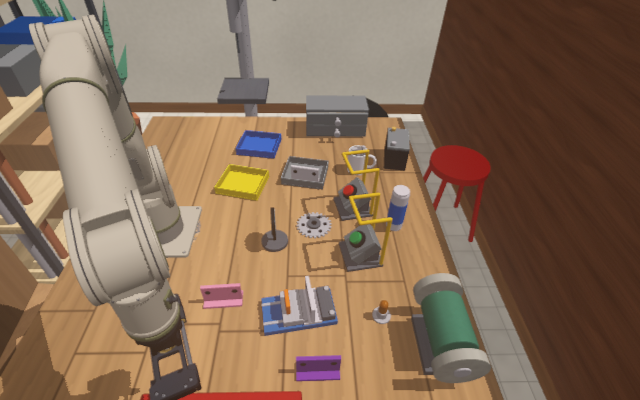

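View pics/top0.png

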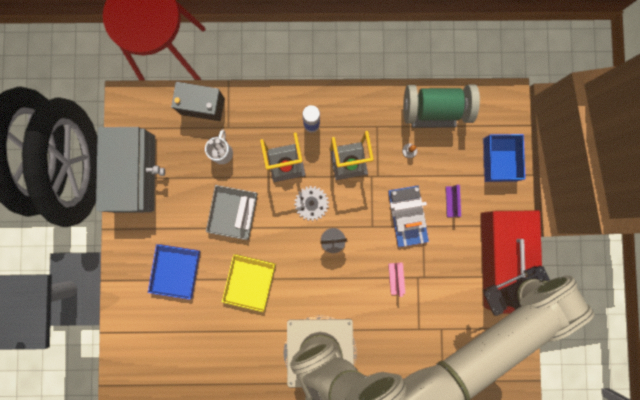

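Side: vise with bracket at (300,305), stop box with red button (349,190), start box (356,238), grey tray (304,172). Top: vise (408,216), red button (286,165), green button (351,165), grey tray (233,213) with the old bracket (243,212). Look-alikes are the blue trays (174,272) and (504,158), the yellow tray (249,283), and the pink (397,279) and purple (453,201) brackets. By the description I choose the bracket in the blue vise at (408,205) and the grey tray.

```bash
cat > h.py <<'E'
from rig import robot, viewer, nets
import cv2, numpy as np
def ray(c,u,v,P=None):
    P=P or viewer.camera_params(c); K=np.array(P["K"]); T=np.array(P["cam_to_world"])
    d=T[:3,:3]@np.linalg.solve(K,[u,v,1]); return T[:3,3],d
def atz(c,u,v,z,P=None):
    o,d=ray(c,u,v,P); return o+d*(z-o[2])/d[2]
def proj(c,X,P=None):
    P=P or viewer.camera_params(c); K=np.array(P["K"]); T=np.array(P["cam_to_world"])
    q=(np.atleast_2d(X)-T[:3,3])@T[:3,:3]; q=q@K.T; return q[:,:2]/q[:,2:]
def tri(a,b):
    A=np.zeros((3,3));y=np.zeros(3)
    for o,d in (a,b):
        d=d/np.linalg.norm(d); M=np.eye(3)-np.outer(d,d); A+=M; y+=M@o
    return np.linalg.solve(A,y)
E
python3 - <<'E'
from h import *
im={c:viewer.camera(c) for c in("top","side")}
for n in "stop_box stop_button_top start_button_top stop_guard start_guard vise jaw_grip bracket tray mug sprocket mirror bulb can".split():
    for c in ("top","side"):
        for r in nets.look_for(c,n)[:3]:
            b=np.array(r["bbox"])*[640,400,640,400]
            print(n,c,round(r["p"],2),b.round(1).tolist())
a=cv2.resize(im["top"][120:250,255:435],None,fx=4,fy=4,interpolation=cv2.INTER_CUBIC)
b=cv2.resize(im["side"][140:340,250:420],None,fx=3.5,fy=3,interpolation=cv2.INTER_CUBIC)
cv2.imwrite("pics/c1.png",a[:,:,::-1]);cv2.imwrite("pics/c2.png",b[:,:,::-1])
P=viewer.camera_params("wrist"); print(np.round(P["K"],1).tolist(),np.round(P["cam_to_world"],3).tolist())
E
```

```text
stop_box top 0.87 [282.3, 158.2, 44.0, 46.6]
stop_box top 0.75 [234.0, 212.4, 47.2, 50.7]
stop_box side 0.81 [356.3, 187.4, 48.6, 72.5]
start_button_top top 0.65 [332.7, 240.6, 27.7, 20.9]
start_button_top top 0.38 [352.1, 163.2, 8.3, 11.1]
start_button_top side 0.65 [355.2, 236.6, 9.6, 12.5]
start_button_top side 0.29 [307.1, 173.8, 29.5, 16.4]
stop_guard top 0.89 [283.7, 157.0, 42.0, 47.2]
stop_guard side 0.77 [355.3, 184.8, 45.9, 70.7]
start_guard top 0.73 [350.3, 155.2, 51.2, 55.6]
start_guard side 0.94 [366.3, 233.8, 50.3, 77.6]
vise top 0.58 [405.9, 218.2, 38.2, 59.1]
vise side 0.81 [299.6, 310.6, 76.4, 53.7]
jaw_grip top 0.72 [409.5, 219.8, 31.7, 25.8]
jaw_grip top 0.35 [232.7, 212.0, 51.0, 54.5]
jaw_grip top 0.23 [244.9, 215.9, 19.0, 35.0]
jaw_grip side 0.94 [293.0, 309.2, 23.4, 42.1]
bracket top 0.75 [451.3, 200.0, 15.1, 33.4]
bracket top 0.69 [409.2, 207.4, 34.9, 19.1]
bracket top 0.62 [396.5, 281.4, 16.0, 36.4]
bracket side 0.96 [222.5, 297.0, 41.9, 23.9]
bracket side 0.95 [312.8, 301.0, 18.2, 47.9]
bracket side 0.83 [319.8, 367.2, 47.6, 27.6]
tray top 0.85 [249.4, 280.4, 
[... 208 characters left out ...]
6.1, 27.2]
mug top 0.64 [218.8, 147.6, 26.6, 28.2]
mug side 0.57 [361.3, 158.5, 24.5, 31.8]
sprocket top 0.67 [311.4, 201.4, 40.3, 35.3]
sprocket side 0.63 [306.0, 173.5, 26.6, 18.6]
sprocket side 0.61 [315.4, 224.4, 35.6, 26.6]
mirror top 0.71 [333.4, 236.4, 27.7, 23.5]
mirror top 0.31 [283.6, 160.6, 45.0, 41.9]
mirror side 0.94 [274.2, 230.1, 28.3, 44.2]
bulb top 0.44 [409.2, 150.8, 10.9, 13.7]
bulb side 0.78 [381.3, 311.0, 19.8, 22.2]
can top 0.71 [312.4, 117.9, 12.3, 24.4]
can side 0.94 [399.6, 207.5, 21.3, 42.4]
[[313.9, 0.0, 322.6], [0.0, 313.9, 196.7], [0.0, 0.0, 1.0]] [[0.4, -0.879, -0.259, 0.322], [-0.916, -0.384, -0.114, -0.541], [0.001, 0.283, -0.959, 0.387], [0.0, 0.0, 0.0, 1.0]]
```

View pics/c1.png

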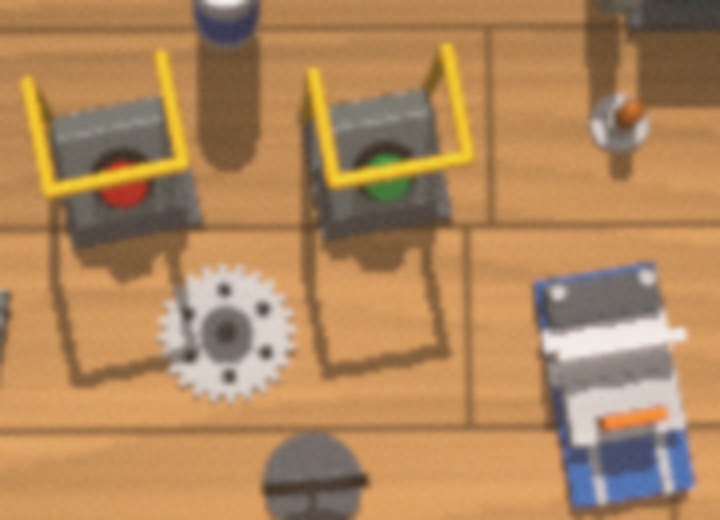

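View pics/c2.png

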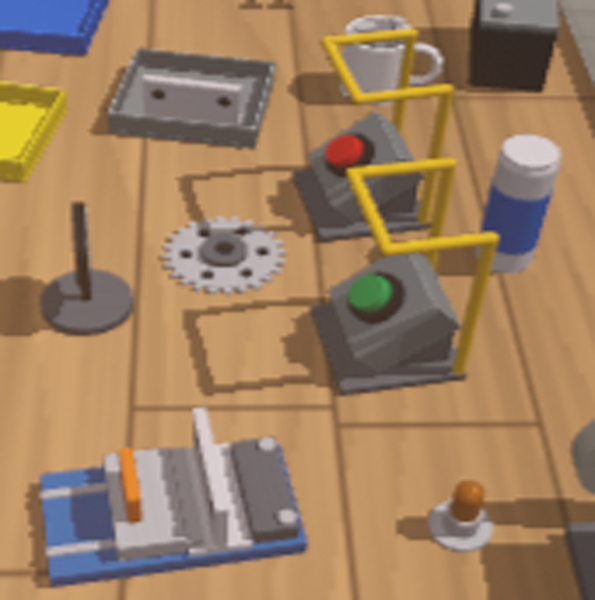

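c1 (top, 4x) shows the red button at (125,183) and green at (387,178), both under yellow hoops whose crossbars end at (48,190)/(186,162) and (335,184)/(472,157). The bracket web at (615,338) stands in the vise, with the orange handle at (635,418). c2 (side) agrees, with the stop hoop front bar from (328,42) to (360,97).

Run:
```python
from h import *
T=lambda u,v:ray("top",255+u/4,120+v/4)
S=lambda u,v:ray("side",250+u/3.5,140+v/3)
pts={"stop+y":((48,190),(328,42)),"stop-y":((186,162),(360,97)),
"start+y":((335,184),(352,172)),"start-y":((472,157),(388,247)),
"stoparm+y":((28,80),(413,35)),"stoparm-y":((163,55),(448,90))}
for k,(a,b) in pts.items(): print(k,tri(T(*a),S(*b)).round(4))
im={c:viewer.camera(c) for c in("top","side")}
def col(c,f,box):
    h=cv2.cvtColor(im[c],cv2.COLOR_RGB2HSV); m=f(h.astype(int)); x0,y0,x1,y1=box
    k=np.zeros(m.shape,bool);k[y0:y1,x0:x1]=1; v,u=np.nonzero(m&k); return u.mean()+0,v.mean()+0,len(u)
red=lambda h:((h[...,0]<6)|(h[...,0]>172))&(h[...,1]>150)&(h[...,2]>60)
gr=lambda h:(h[...,0]>45)&(h[...,0]<75)&(h[...,1]>120)
org=lambda h:(h[...,0]>5)&(h[...,0]<16)&(h[...,1]>200)&(h[...,2]>150)
for n,f,bt,bs in(("red",red,(265,150,305,180),(335,175,370,205)),("green",gr,(330,150,372,180),(340,225,375,250)),("org",org,(395,215,430,235),(278,285,300,318))):
    a=col("top",f,bt);b=col("side",f,bs);print(n,a,b,tri(ray("top",*a[:2]),ray("side",*b[:2])).round(4))
# vise corners top: far(+x) left/right, near left/right at bed z=.02
for n,(u,v) in {"FL":(535,284),"FR":(655,263),"NL":(574,508),"NR":(692,487)}.items(): print(n,atz("top",255+u/4,120+v/4,.02).round(4))
for n,(u,v) in {"webL":(542,350),"webR":(685,334)}.items(): print(n,atz("top",255+u/4,120+v/4,.092).round(4))
for n,(u,v) in {"orgL":(602,424),"orgR":(667,412)}.items(): print(n,atz("top",255+u/4,120+v/4,.087).round(4))
```

```text
stop+y [0.6295 0.1608 0.2174]
stop-y [0.6502 0.0514 0.2235]
start+y [ 0.6322 -0.0659  0.2211]
start-y [ 0.6515 -0.1739  0.2253]
stoparm+y [0.7168 0.1765 0.2164]
stoparm-y [0.7357 0.0691 0.2194]
red (np.float64(286.2083333333333), np.float64(167.95833333333334), 48) (np.float64(348.1363636363636), np.float64(189.92045454545453), 88) [0.6463 0.1074 0.0988]
green (np.float64(351.2647058823529), np.float64(164.58823529411765), 34) (np.float64(357.6764705882353), np.float64(235.61764705882354), 34) [ 0.6561 -0.1146  0.1036]
org (np.float64(nan), np.float64(nan), 0) (np.float64(287.3076923076923), np.float64(296.9230769230769), 13) [nan nan nan]
FL [ 0.567  -0.2532  0.02  ]
FR [ 0.5848 -0.3609  0.02  ]
NL [ 0.3675 -0.2837  0.02  ]
NR [ 0.3849 -0.3889  0.02  ]
webL [ 0.5044 -0.2469  0.092 ]
webR [ 0.5169 -0.3694  0.092 ]
orgL [ 0.4409 -0.2977  0.087 ]
orgR [ 0.4506 -0.3535  0.087 ]<stdin>:11: RuntimeWarning: Mean of empty slice.
  ret = ret.dtype.type(ret / rcount)
```

Bar at z≈0.22 and button at z≈0.10 leave room for the fingers (70 mm) under the hoop, with the gripper's body in front. I'm moving in front of the stop box with tool y along the box's x (yaw ≈0.187), then looking from close by.

move_arm:
  series:
    - {"x": 0.02,"y": -0.02,"z": -0.03,"turn": -0.05}
    - {"x": 0.06,"y": -0.055,"z": -0.06,"turn": -0.15}
    - {"x": 0.1,"y": -0.09,"z": -0.077,"turn": -0.25}
    - {"x": 0.14,"y": -0.128,"z": -0.077,"turn": -0.37}
    - {"x": 0.18,"y": -0.165,"z": -0.077,"turn": -0.48}
    - {"x": 0.22,"y": -0.2,"z": -0.077,"turn": -0.6}
    - {"x": 0.26,"y": -0.238,"z": -0.077,"turn": -0.7}
    - {"x": 0.3,"y": -0.275,"z": -0.077,"turn": -0.8}
    - {"x": 0.34,"y": -0.31,"z": -0.077,"turn": -0.9}
    - {"x": 0.38,"y": -0.35,"z": -0.077,"turn": -1.0}
    - {"x": 0.42,"y": -0.385,"z": -0.077,"turn": -1.1}
    - {"x": 0.46,"y": -0.42,"z": -0.077,"turn": -1.2}
    - {"x": 0.495,"y": -0.455,"z": -0.077,"turn": -1.28}
    - {"x": 0.517,"y": -0.475,"z": -0.077,"turn": -1.33}
    - {"x": 0.527,"y": -0.483,"z": -0.077,"turn": -1.347}
    - {"x": 0.527,"y": -0.483,"z": -0.077,"turn": -1.347}

```text
clock: 3.7
position: [0.5398, 0.0807, 0.2994]
tool_rot: [-0.0, 0.638, 0.77, -0.0]
contact_force: [0.2, -0.7, -0.1]
opening: 0.0871
gripper_force: 0.0
```

Run:
```python
from h import *
s=robot.sense(); print({k:np.round(s[k],3).tolist() for k in("clock","qpos","position","tool_rot","contact_force")})
P=viewer.camera_params("wrist"); print(np.round(P["cam_to_world"],4).tolist())
w=viewer.camera("wrist"); sd=viewer.camera("side"); tp=viewer.camera("top")
np.savez("w1.npz",im=w,T=P["cam_to_world"],K=P["K"])
cv2.imwrite("pics/w1.png",w[:,:,::-1])
a=cv2.resize(sd[60:260,220:420],(400,400),interpolation=cv2.INTER_CUBIC);b=cv2.resize(tp[110:310,220:420],(400,400),interpolation=cv2.INTER_CUBIC)
cv2.imwrite("pics/st1.png",np.hstack([a,b])[:,:,::-1])
```

```text
{'clock': 3.7, 'qpos': [0.417, 0.196, -0.745, 1.517, 0.133, 1.481, -0.143], 'position': [0.54, 0.081, 0.299], 'tool_rot': [-0.0, 0.638, 0.77, -0.0], 'contact_force': [0.176, -0.745, -0.066]}
[[0.9824, 0.1788, 0.0536, 0.5256], [0.1867, -0.9419, -0.2793, 0.1583], [0.0005, 0.2844, -0.9587, 0.4635], [0.0, 0.0, 0.0, 1.0]]
```

View pics/w1.png

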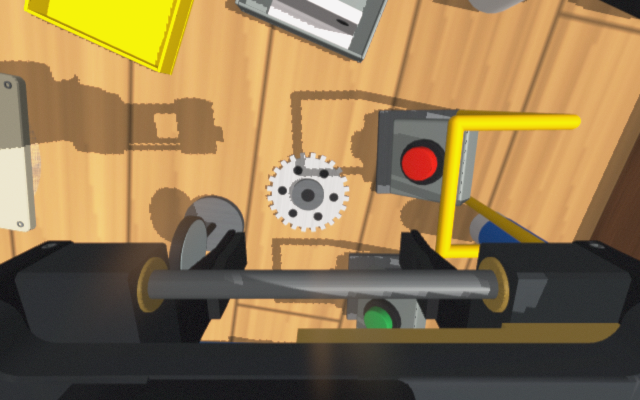

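View pics/st1.png

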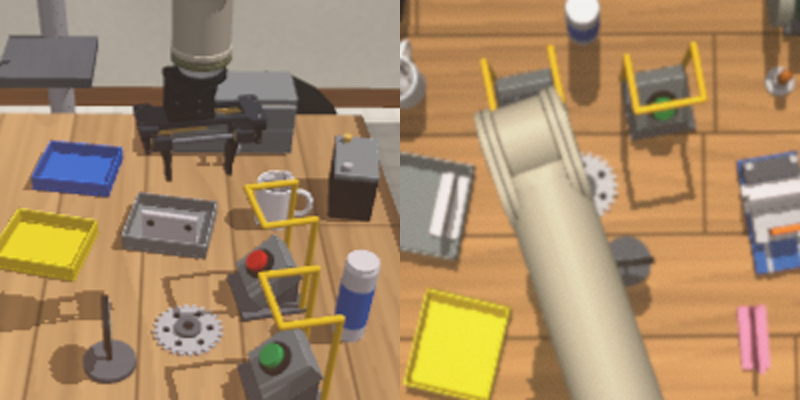

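w1 shows the red button at (420,163) unobstructed, with the hoop bar from (452,122) to (443,252). st1 shows that the gripper's body is a wide bar along tool y, so only tool x can face the box. Next I'll get the exact button/bar geometry.

Run:
```python
from h import *
d=np.load("w1.npz"); P={"K":d["K"],"cam_to_world":d["T"]}; w=d["im"]
h=cv2.cvtColor(w,cv2.COLOR_RGB2HSV).astype(int)
m=((h[...,0]<6)|(h[...,0]>172))&(h[...,1]>150)&(h[...,2]>60); m[:,:390]=0;m[:,445:]=0;m[:130]=0;m[190:]=0
(c,ax,an)=cv2.fitEllipse(np.argwhere(cv2.morphologyEx(m.astype(np.uint8),cv2.MORPH_GRADIENT,np.ones((2,2))))[:,::-1].astype(np.float32)); print(c,ax,an)
sd=(348.1,189.9)
R=tri(ray("wrist",*c,P),ray("side",*sd)); print("red",R)
g=[tri(ray("wrist",*a,P),ray("side",250+b[0]/3.5,140+b[1]/3)) for a,b in(((452,122),(328,42)),((443,252),(360,97)))]
print(np.round(g,4))
mid=np.mean(g,0); y=(g[0]-g[1])[:2]; yaw=np.arctan2(-y[0],y[1]); print("yaw",yaw,np.linalg.norm(y),"mid",mid)
X=np.array([np.cos(yaw),np.sin(yaw)]); print("bar rel button along x,y:", (mid-R)[:2]@X,(mid-R)[:2]@[-X[1],X[0]],"dz",mid[2]-R[2])
# ground corners of front base plate edge in wrist and side
for uv in((381,111),(377,190)): print(atz("wrist",*uv,0.006,P))
```

```text
(419.6240234375, 163.63963317871094) (34.80665969848633, 36.45036315917969) 75.9188461303711
red [0.65116703 0.11260374 0.09494551]
[[0.6289 0.1639 0.2142]
 [0.6514 0.0575 0.2184]]
yaw 0.20802665001182466 0.10881660796690391 mid [0.64011795 0.11070124 0.21627609]
bar rel button along x,y: -0.011203787047436981 0.00042047926722962235 dz 0.12133057772632425
[0.60848018 0.16385942 0.006     ]
[0.63003713 0.05070576 0.006     ]
```

The hoop level is 128–140 mm above the TCP at the touch height. If the wide bar of the body ends below that and the neck above it is narrow, then with tool y facing the box the open front finger can get under the hoop with the tool vertical. I'll measure the gripper's profile with a ruler overlay.

Run:
```python
from h import *
from scipy.spatial.transform import Rotation as Ro
s=robot.sense(); q=s["tool_rot"]; R=Ro.from_quat([q[1],q[2],q[3],q[0]]).as_matrix(); p=np.array(s["position"])
im=viewer.camera("side"); x0,y0,f=276,88,8
a=cv2.resize(im[y0:y0+72,x0:x0+90],None,fx=f,fy=f,interpolation=cv2.INTER_CUBIC)[:,:,::-1].copy()
def P(x,y,z):
    u=proj("side",p+R@np.array([x,y,z]))[0]; return tuple(np.round((u-[x0-.5,y0-.5])*f).astype(int).tolist())
for z,c in((0,(0,255,0)),(-.07,(0,255,255)),(-.1,(0,128,255)),(-.13,(0,0,255)),(-.16,(255,0,255)),(-.19,(255,0,0))):
    for y in np.arange(-.1,.101,.02):
        cv2.circle(a,P(-.0375,y,z),2,c,-1)
    cv2.putText(a,str(int(-z*1000)),P(-.0375,-.13,z),0,.4,c,1)
cv2.imwrite("pics/grip.png",a); print(a.shape)
```

```text
(576, 720, 3)
```

View pics/grip.png

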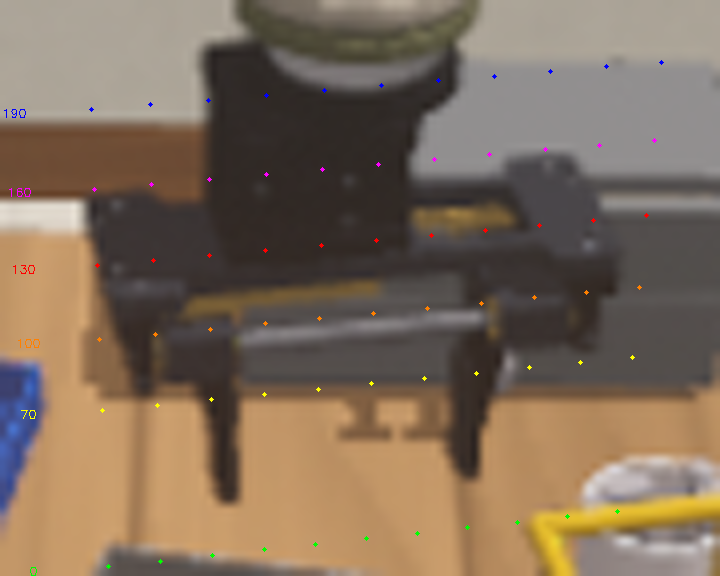

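The overlay puts the wide bar about 70–123 mm above the TCP. The neck above it reaches only y≈+12…+30 mm on the button side, while the open finger's back reaches ≈+52. So a vertical tool can slide under the hoop at TCP z≈0.08, with the bar below the crossbar and the neck in front of it. I'm lowering in front of the box first.

move_arm:
  series:
    - {"x": 0.005,"y": -0.01,"z": 0.02,"turn": 0}
    - {"x": 0.01,"y": -0.017,"z": 0.05,"turn": 0}
    - {"x": 0.01,"y": -0.017,"z": 0.09,"turn": 0}
    - {"x": 0.01,"y": -0.017,"z": 0.13,"turn": 0}
    - {"x": 0.01,"y": -0.017,"z": 0.165,"turn": 0}
    - {"x": 0.01,"y": -0.017,"z": 0.195,"turn": 0}
    - {"x": 0.01,"y": -0.017,"z": 0.213,"turn": 0}
    - {"x": 0.01,"y": -0.017,"z": 0.22,"turn": 0}
    - {"x": 0.01,"y": -0.017,"z": 0.22,"turn": 0}

```text
clock: 5.03
position: [0.5215, 0.0873, 0.08]
tool_rot: [0.0, 0.638, 0.77, 0.0]
contact_force: [0.0, 0.3, 0.5]
opening: 0.0869
gripper_force: 0.0
```

Run:
```python
from h import *
from scipy.spatial.transform import Rotation as Ro
s=robot.sense(); print(np.round(s["position"],4),np.round(s["contact_force"],2))
P=viewer.camera_params("wrist"); w=viewer.camera("wrist"); sd=viewer.camera("side")
cv2.imwrite("pics/x_w2.png",w[:,:,::-1])
x0,y0,f=285,105,7
a=cv2.resize(sd[y0:y0+115,x0:x0+100],None,fx=5,fy=5,interpolation=cv2.INTER_CUBIC)
b=cv2.resize(w[0:400,320:640],None,fx=.9,fy=.9) 
H=max(a.shape[0],b.shape[0]); 
c=np.zeros((H,a.shape[1]+b.shape[1],3),np.uint8); c[:a.shape[0],:a.shape[1]]=a; c[:b.shape[0],a.shape[1]:]=b
cv2.imwrite("pics/low.png",c[:,:,::-1]); print(c.shape)
```

```text
[0.5215 0.0873 0.08  ] [0.02 0.34 0.51]
(575, 788, 3)
```

View pics/low.png

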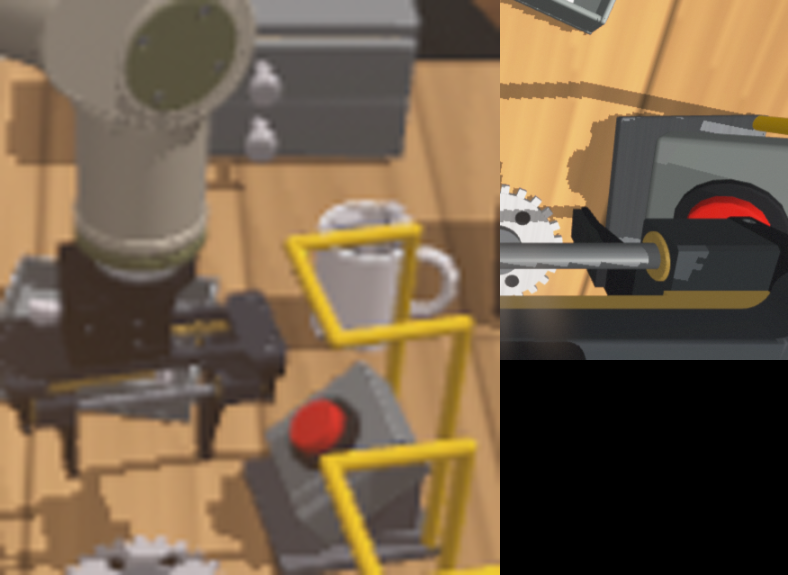

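The low view shows the body's end at (283,350), below and in front of the hoop crossbar (290,240)–(335,335), and the red button at (320,425). I'll creep forward and check the force as the body passes under the bar.

move_arm:
  series:
    - {"y": 0.006}
    - {"y": 0.012}
    - {"y": 0.016}
    - {"y": 0.019}
    - {"y": 0.022}
    - {"y": 0.024}

```text
$.series[0]: bad value
```

move_arm:
  series:
    - {"y": 0.003}
    - {"y": 0.006}
    - {"y": 0.007}

```text
$.series[0]: bad value
```

move_arm:
  series:
    - {"y": 0.003}
    - {"y": 0.006}
    - {"y": 0.008}

```text
$.series[0]: bad value
```

All keys are needed in each row.

move_arm:
  series:
    - {"x": 0,"y": 0.006,"z": 0,"turn": 0}
    - {"x": 0,"y": 0.012,"z": 0,"turn": 0}
    - {"x": 0,"y": 0.016,"z": 0,"turn": 0}
    - {"x": 0,"y": 0.019,"z": 0,"turn": 0}
    - {"x": 0,"y": 0.022,"z": 0,"turn": 0}
    - {"x": 0,"y": 0.024,"z": 0,"turn": 0}

```text
clock: 5.88
position: [0.545, 0.092, 0.0795]
tool_rot: [-0.0, 0.638, 0.77, -0.0]
contact_force: [0.1, -0.4, -0.4]
opening: 0.0866
gripper_force: 0.0
```

move_arm:
  series:
    - {"x": 0,"y": 0.003,"z": 0,"turn": 0}
    - {"x": 0,"y": 0.006,"z": 0,"turn": 0}
    - {"x": 0,"y": 0.007,"z": 0,"turn": 0}

```text
clock: 6.25
position: [0.5519, 0.0933, 0.0796]
tool_rot: [0.0, 0.638, 0.77, 0.0]
contact_force: [-0.5, 0.6, 0.0]
opening: 0.0871
gripper_force: 0.0
```

move_arm:
  series:
    - {"x": 0,"y": 0.003,"z": 0,"turn": 0}
    - {"x": 0,"y": 0.006,"z": 0,"turn": 0}
    - {"x": 0,"y": 0.009,"z": 0,"turn": 0}

```text
clock: 6.62
position: [0.5608, 0.0949, 0.0795]
tool_rot: [0.0, 0.638, 0.77, 0.0]
contact_force: [-0.6, 0.0, 0.9]
opening: 0.0872
gripper_force: 0.0
```

move_arm:
  series:
    - {"x": 0,"y": 0.003,"z": 0,"turn": 0}
    - {"x": 0,"y": 0.006,"z": 0,"turn": 0}
    - {"x": 0,"y": 0.009,"z": 0,"turn": 0}

```text
clock: 7.0
position: [0.5696, 0.0966, 0.0795]
tool_rot: [0.0, 0.638, 0.77, -0.0]
contact_force: [-0.6, -0.0, 0.5]
opening: 0.0871
gripper_force: 0.0
```

Run:
```python
from h import *
s=robot.sense(); print(np.round(s["position"],4),np.round(s["contact_force"],2))
w=viewer.camera("wrist"); sd=viewer.camera("side")
a=cv2.resize(sd[110:210,290:385],None,fx=5,fy=5,interpolation=cv2.INTER_CUBIC)
b=cv2.resize(w[100:400,320:640],None,fx=.9,fy=.9)
c=np.zeros((a.shape[0],a.shape[1]+b.shape[1],3),np.uint8); c[:,:a.shape[1]]=a; c[:b.shape[0],a.shape[1]:]=b
cv2.imwrite("pics/under.png",c[:,:,::-1])
```

```text
[0.5696 0.0966 0.0795] [-0.62 -0.04  0.51]
```

move_arm:
  series:
    - {"x": 0,"y": 0.003,"z": 0,"turn": 0}
    - {"x": 0,"y": 0.006,"z": 0,"turn": 0}
    - {"x": 0,"y": 0.008,"z": 0,"turn": 0}

```text
clock: 7.48
position: [0.5775, 0.0981, 0.0796]
tool_rot: [0.0, 0.638, 0.77, 0.0]
contact_force: [1.0, 0.7, -0.1]
opening: 0.0869
gripper_force: 0.0
```

move_arm:
  series:
    - {"x": 0,"y": 0.002,"z": 0,"turn": 0}
    - {"x": 0,"y": 0.004,"z": 0,"turn": 0}
    - {"x": 0,"y": 0.005,"z": 0,"turn": 0}

```text
clock: 7.85
position: [0.5813, 0.0988, 0.079]
tool_rot: [-0.001, 0.638, 0.77, -0.001]
contact_force: [-5.7, -1.3, -0.2]
opening: 0.0871
gripper_force: 2.6
```

move_arm:
  series:
    - {"x": 0,"y": 0.002,"z": 0,"turn": 0}
    - {"x": 0,"y": 0.004,"z": 0,"turn": 0}
    - {"x": 0,"y": 0.004,"z": 0,"turn": 0}

```text
clock: 8.22
position: [0.5831, 0.0992, 0.0777]
tool_rot: [-0.002, 0.637, 0.77, -0.003]
contact_force: [-11.0, -2.0, -2.9]
opening: 0.087
gripper_force: 5.1
```

move_arm:
  series:
    - {"x": 0,"y": 0.002,"z": 0,"turn": 0}
    - {"x": 0,"y": 0.004,"z": 0,"turn": 0}
    - {"x": 0,"y": 0.004,"z": 0,"turn": 0}

```text
clock: 8.6
position: [0.5849, 0.0995, 0.0764]
tool_rot: [-0.004, 0.637, 0.771, -0.005]
contact_force: [-15.7, -3.0, -5.5]
opening: 0.0867
gripper_force: 7.8
```

Run:
```python
from h import *
s=robot.sense(); print(np.round(s["position"],4),np.round(s["contact_force"],2))
w=viewer.camera("wrist"); sd=viewer.camera("side")
a=cv2.resize(sd[110:210,290:385],None,fx=5,fy=5,interpolation=cv2.INTER_CUBIC)
b=cv2.resize(w[100:400,320:640],None,fx=.9,fy=.9)
c=np.zeros((a.shape[0],a.shape[1]+b.shape[1],3),np.uint8); c[:,:a.shape[1]]=a; c[:b.shape[0],a.shape[1]:]=b
cv2.imwrite("pics/press.png",c[:,:,::-1])
```

```text
[0.5849 0.0995 0.0764] [-15.74  -3.04  -5.55]
```

View pics/press.png

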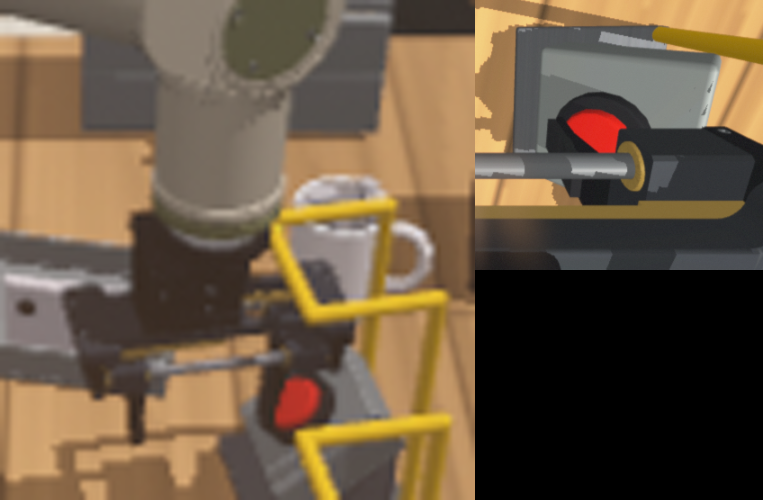

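The press view shows the front finger on the button's lower-front part at (275,400), under the hoop without touching it. The force pattern fits a moving button, so I'll continue along its axis, forward and down.

move_arm:
  series:
    - {"x": 0,"y": 0.001,"z": 0.002,"turn": 0}
    - {"x": 0,"y": 0.002,"z": 0.004,"turn": 0}
    - {"x": 0,"y": 0.002,"z": 0.004,"turn": 0}

```text
clock: 9.07
position: [0.5869, 0.0999, 0.0738]
tool_rot: [-0.003, 0.637, 0.771, -0.005]
contact_force: [-23.1, -4.6, 7.7]
opening: 0.0865
gripper_force: 13.0
```

move_arm:
  series:
    - {"x": 0,"y": 0.001,"z": 0.002,"turn": 0}
    - {"x": 0,"y": 0.002,"z": 0.003,"turn": 0}
    - {"x": 0,"y": 0.002,"z": 0.003,"turn": 0}

```text
clock: 9.45
position: [0.5873, 0.1, 0.0734]
tool_rot: [-0.003, 0.637, 0.771, -0.007]
contact_force: [-46.7, -10.1, 40.8]
opening: 0.086
gripper_force: 32.0
```

Run:
```python
from h import *
s=robot.sense(); print(np.round(s["position"],4),np.round(s["contact_force"],2))
w=viewer.camera("wrist"); np.savez("w3.npz",im=w)
sd=viewer.camera("side")
for n,im,b in(("w",w,(320,0,640,400)),("s",sd,(330,170,370,210))):
    h=cv2.cvtColor(im,cv2.COLOR_RGB2HSV).astype(int); m=((h[...,0]<6)|(h[...,0]>172))&(h[...,1]>150)&(h[...,2]>60)
    k=np.zeros(m.shape,bool);k[b[1]:b[3],b[0]:b[2]]=1; v,u=np.nonzero(m&k); print(n,len(u),u.mean(),v.mean(),u.min(),u.max(),v.min(),v.max())
```

```text
[0.5873 0.1    0.0734] [-46.73 -10.15  40.84]
w 1924 453.8591476091476 244.6626819126819 421 483 224 269
s 64 349.25 190.265625 345 353 186 195
```

The hard stop came after ≈10 mm along the axis, with about 8 N axial before it, so the button has bottomed. I'm backing off along the same line.

move_arm:
  series:
    - {"x": 0,"y": -0.004,"z": -0.003,"turn": 0}
    - {"x": 0,"y": -0.009,"z": -0.006,"turn": 0}
    - {"x": 0,"y": -0.014,"z": -0.007,"turn": 0}
    - {"x": 0,"y": -0.02,"z": -0.007,"turn": 0}
    - {"x": 0,"y": -0.024,"z": -0.007,"turn": 0}
    - {"x": 0,"y": -0.024,"z": -0.007,"turn": 0}

```text
clock: 10.3
position: [0.5704, 0.0967, 0.0797]
tool_rot: [0.0, 0.638, 0.77, 0.0]
contact_force: [0.8, -0.8, -0.3]
opening: 0.0874
gripper_force: 0.0
```

Run:
```python
from h import *
from scipy.spatial.transform import Rotation as Ro
s=robot.sense(); print(np.round(s["position"],4),np.round(s["contact_force"],2),s["clock"])
P=viewer.camera_params("wrist"); w=viewer.camera("wrist"); np.savez("w4.npz",im=w,T=P["cam_to_world"])
def rot(q): return Ro.from_quat([q[1],q[2],q[3],q[0]]).as_matrix()
T=np.eye(4);T[:3,:3]=rot(s["tool_rot"]);T[:3,3]=s["position"]; E=np.linalg.inv(T)@P["cam_to_world"]
T3=np.eye(4);T3[:3,:3]=rot([-0.003,.637,.771,-.007]);T3[:3,:3]=np.linalg.svd(T3[:3,:3])[0]@np.linalg.svd(T3[:3,:3])[2];T3[:3,3]=[.5873,.1,.0734]
yaw=.195; X=np.array([np.cos(yaw),np.sin(yaw),0]);Y=np.array([-X[1],X[0],0]);Z=np.array([0,0,1]); ax=.644*X-.765*Z; up=.765*X+.644*Z
C=np.array([.6512,.1126,.0949]); th=np.linspace(0,2*np.pi,400)
d1=np.load("w1.npz"); w1=(d1["im"],{"K":d1["K"],"cam_to_world":d1["T"]})
w3=(np.load("w3.npz")["im"],{"K":P["K"],"cam_to_world":T3@E}); w4=(w,P)
for n,(im,Q) in(("w1",w1),("w3",w3),("w4",w4)):
    h=cv2.cvtColor(im,cv2.COLOR_RGB2HSV).astype(int); m=((h[...,0]<6)|(h[...,0]>172))&(h[...,1]>150)&(h[...,2]>60);m[:,:320]=0;m[300:]=0
    v,u=np.nonzero(m); top=[(x,v[u==x].min()-.5) for x in range(u.min()+8,u.max()-7)]
    print(n,len(u),u.min(),u.max(),v.min(),v.max())
    for t in(0,.004,.008):
        p=proj("wrist",C+t*ax+.02*(np.cos(th)[:,None]*Y+np.sin(th)[:,None]*up),Q)
        r=[]
        for x,y in top:
            k=np.abs(p[:,0]-x)<1.5
            if k.any(): r.append(y-p[k,1].min())
        print("  t",t,"mean top err px",np.round(np.mean(r),2),np.round(np.std(r),2),"ctr",p.mean(0).round(1))
```

```text
[0.5704 0.0967 0.0797] [ 0.8  -0.82 -0.27] 10.3
w1 993 401 437 146 180
  t 0 mean top err px -0.66 0.36 ctr [419.3 163.4]
  t 0.004 mean top err px -0.39 0.55 ctr [420.7 163. ]
  t 0.008 mean top err px -0.26 1.02 ctr [422.1 162.5]
w3 1924 421 483 224 269
  t 0 mean top err px -4.99 0.92 ctr [451.5 266. ]
  t 0.004 mean top err px -2.24 0.4 ctr [454.3 263.1]
  t 0.008 mean top err px 0.17 1.18 ctr [457.  260.2]
w4 2359 436 515 218 269
  t 0 mean top err px -3.83 0.91 ctr [479.5 258.7]
  t 0.004 mean top err px -1.86 0.73 ctr [481.6 255.9]
  t 0.008 mean top err px -0.23 2.15 ctr [483.5 253.3]
```

Run:
```python
from h import *
for n,us in(("w3",(440,452,464)),("w4",(462,475,488))):
    im=np.load(n+".npz")["im"]
    for u in us: print(n,u,[tuple(int(c) for c in im[v,u]) for v in range(214,250,2)])
```

```text
w3 440 [(41, 42, 44), (45, 44, 47), (41, 41, 44), (42, 43, 46), (44, 37, 40), (129, 32, 30), (169, 36, 31), (214, 38, 29), (222, 40, 34), (224, 37, 29), (225, 40, 29), (225, 39, 28), (225, 40, 29), (226, 42, 32), (226, 41, 31), (226, 43, 32), (226, 41, 34), (226, 40, 31)]
w3 452 [(43, 43, 45), (41, 43, 45), (43, 43, 44), (45, 43, 46), (46, 44, 48), (130, 36, 37), (165, 33, 26), (219, 39, 30), (227, 42, 37), (228, 44, 35), (228, 42, 34), (228, 41, 32), (229, 42, 33), (228, 40, 35), (229, 44, 33), (228, 41, 34), (228, 43, 33), (228, 42, 32)]
w3 464 [(48, 48, 49), (47, 47, 47), (46, 47, 47), (45, 44, 46), (47, 45, 49), (47, 44, 45), (52, 45, 46), (165, 34, 33), (203, 37, 31), (230, 42, 35), (233, 44, 35), (232, 43, 33), (230, 43, 36), (230, 43, 32), (230, 43, 32), (230, 43, 34), (230, 40, 31), (229, 39, 32)]
w4 462 [(41, 41, 43), (38, 39, 39), (37, 37, 39), (81, 39, 37), (129, 30, 25), (141, 25, 20), (198, 37, 30), (215, 35, 29), (223, 38, 28), (223, 41, 32), (223, 41, 29), (223, 39, 33), (223, 42, 31), (224, 45, 33), (223, 44, 33), (225, 44, 32), (223, 38, 28), (224, 41, 31)]
w4 475 [(43, 43, 45), (44, 47, 48), (85, 37, 38), (135, 32, 26), (141, 28, 22), (153, 35, 30), (199, 36, 28), (222, 38, 30), (225, 41, 30), (226, 41, 29), (226, 42, 32), (226, 40, 31), (227, 40, 30), (226, 42, 32), (226, 39, 29), (226, 41, 32), (226, 41, 33), (226, 40, 32)]
w4 488 [(44, 44, 46), (45, 46, 47), (44, 45, 45), (112, 38, 37), (157, 33, 29), (166, 36, 29), (176, 36, 29), (194, 39, 35), (216, 36, 28), (231, 44, 33), (230, 43, 35), (228, 42, 32), (228, 41, 33), (228, 41, 32), (169, 43, 38), (46, 41, 43), (40, 44, 46), (40, 40, 43)]
```

Run:
```python
from h import *
def cross(c,th,start):
    for i in range(start,len(c)-1):
        if c[i]<th<=c[i+1]: return i+(th-c[i])/(c[i+1]-c[i])
for n,us,sl in(("w3",range(434,462,2),.72),("w4",range(456,484,2),.67)):
    im=np.load(n+".npz")["im"][...,0].astype(float)
    a=np.array([[cross(im[:,u],88,212),cross(im[:,u],180,212),cross(im[:,u],210,212),cross(im[:,u],221,212)] for u in us],float)
    w=a-a[:,:1]; print(n,w[::3].round(1).tolist(),np.median(w,0).round(2),(np.median(w,0)/sl).round(1))
```

```text
w3 [[0.0, 2.8, 4.1, 6.2], [0.0, 3.2, 4.5, 6.6], [0.0, 3.1, 4.1, 5.4], [0.0, 3.1, 4.2, 5.1], [0.0, 3.2, 4.4, 5.1]] [0.   3.12 4.24 5.42] [0.  4.3 5.9 7.5]
w4 [[0.0, 5.2, 7.0, 9.6], [0.0, 5.3, 6.7, 9.1], [0.0, 7.6, 8.6, 10.1], [0.0, 7.3, 8.4, 9.6], [0.0, 8.0, 9.3, 9.9]] [0.   7.36 8.47 9.87] [ 0.  11.  12.6 14.7]
```

The visible wall of the button shrank by ≈7–7.6 mm, which fits full travel. To be sure the stop was not the collar, I'll press once more from 4 mm higher and compare.

move_arm:
  series:
    - {"x": 0,"y": 0,"z": -0.002,"turn": 0}
    - {"x": 0,"y": 0,"z": -0.004,"turn": 0}
    - {"x": 0,"y": 0,"z": -0.004,"turn": 0}

```text
clock: 10.72
position: [0.5706, 0.0969, 0.0838]
tool_rot: [0.0, 0.638, 0.77, 0.0]
contact_force: [0.2, 0.0, 0.3]
opening: 0.0873
gripper_force: 0.0
```

move_arm:
  series:
    - {"x": 0,"y": 0.004,"z": 0,"turn": 0}
    - {"x": 0,"y": 0.009,"z": 0,"turn": 0}
    - {"x": 0,"y": 0.013,"z": 0.001,"turn": 0}
    - {"x": 0,"y": 0.016,"z": 0.003,"turn": 0}
    - {"x": 0,"y": 0.018,"z": 0.005,"turn": 0}
    - {"x": 0,"y": 0.02,"z": 0.007,"turn": 0}
    - {"x": 0,"y": 0.02,"z": 0.007,"turn": 0}

```text
clock: 11.6
position: [0.5871, 0.1001, 0.0772]
tool_rot: [-0.002, 0.637, 0.77, -0.003]
contact_force: [-24.4, -5.9, 23.7]
opening: 0.0866
gripper_force: 17.3
```

Run:
```python
from h import *
P=viewer.camera_params("wrist"); w=viewer.camera("wrist"); np.savez("w5.npz",im=w)
yaw=.195; X=np.array([np.cos(yaw),np.sin(yaw),0]);ax=.644*X-np.array([0,0,.765])
C=np.array([.6512,.1126,.0949]); pr=proj("wrist",np.array([C,C+.008*ax]),P); print(pr.round(1).tolist())
def cross(c,th,start):
    for i in range(start,len(c)-1):
        if c[i]<th<=c[i+1]: return i+(th-c[i])/(c[i+1]-c[i])
im=w[...,0].astype(float); h=w.astype(int); m=(h[...,0]>120)&(h[...,1]<60); m[:,:400]=0; m[300:]=0; v,u=np.nonzero(m); print(u.min(),u.max(),v.min(),v.max())
u0=int(pr[0,0])
a=np.array([[cross(im[:,x],88,200),cross(im[:,x],180,200),cross(im[:,x],210,200),cross(im[:,x],221,200)] for x in range(u0-22,u0+6,2)],float)
wd=a-a[:,:1]; print(np.median(wd,0).round(2),np.round(wd[::3],1).tolist())
for n in("w3","w4"):
    g=np.load(n+".npz")["im"][...,0].astype(float)
    uc={"w3":452,"w4":480}[n]; row=None
    b=np.array([[cross(g[:,x],88,205),cross(g[:,x],180,205),cross(g[:,x],210,205)] for x in range(uc-22,uc+6,4)],float); print(n,(b-b[:,:1])[:,1:].round(1).tolist())
```

```text
[[447.4, 262.1], [452.8, 256.5]]
420 482 221 269
[0.   2.94 4.09 6.04] [[0.0, 2.6, 5.0, 7.2], [0.0, 2.5, 4.1, 6.0], [0.0, 2.8, 4.2, 6.3], [0.0, 3.0, 4.0, 5.2], [0.0, 2.9, 4.0, 5.0]]
w3 [[2.6, 4.7], [2.8, 4.1], [2.6, 3.9], [3.3, 4.4], [3.1, 4.1], [3.0, 4.1], [3.2, 4.2]]
w4 [[5.1, 6.9], [5.3, 6.7], [6.8, 8.1], [7.6, 8.6], [7.3, 8.4], [7.7, 8.8], [8.4, 9.6]]
```

Both presses show the same button depth, and the finger bottom stayed well above the collar, so the button was fully down. I'm backing out from under the hoop, lifting, and going over the vise.

move_arm:
  series:
    - {"x": 0,"y": -0.006,"z": -0.003,"turn": 0}
    - {"x": 0,"y": -0.014,"z": -0.003,"turn": 0}
    - {"x": 0,"y": -0.024,"z": -0.002,"turn": 0}
    - {"x": 0,"y": -0.036,"z": -0.002,"turn": 0}
    - {"x": 0,"y": -0.05,"z": -0.002,"turn": 0}
    - {"x": 0,"y": -0.064,"z": -0.002,"turn": 0}
    - {"x": 0,"y": -0.076,"z": -0.004,"turn": 0}
    - {"x": 0,"y": -0.085,"z": -0.03,"turn": 0}
    - {"x": 0,"y": -0.09,"z": -0.07,"turn": 0}
    - {"x": -0.01,"y": -0.1,"z": -0.12,"turn": 0}
    - {"x": -0.04,"y": -0.11,"z": -0.16,"turn": 0.01}
    - {"x": -0.08,"y": -0.12,"z": -0.19,"turn": 0.02}
    - {"x": -0.13,"y": -0.13,"z": -0.2,"turn": 0.029}
    - {"x": -0.18,"y": -0.15,"z": -0.2,"turn": 0.029}
    - {"x": -0.23,"y": -0.17,"z": -0.2,"turn": 0.029}
    - {"x": -0.28,"y": -0.19,"z": -0.2,"turn": 0.029}
    - {"x": -0.325,"y": -0.205,"z": -0.19,"turn": 0.029}
    - {"x": -0.355,"y": -0.212,"z": -0.18,"turn": 0.029}
    - {"x": -0.368,"y": -0.212,"z": -0.173,"turn": 0.029}
    - {"x": -0.368,"y": -0.212,"z": -0.173,"turn": 0.029}

```text
clock: 14.15
position: [0.4505, -0.3, 0.2491]
tool_rot: [-0.001, 0.649, 0.761, 0.0]
contact_force: [-0.6, 0.5, 0.3]
opening: 0.0871
gripper_force: 0.0
```

Run:
```python
from h import *
s=robot.sense(); print({k:np.round(s[k],4).tolist() for k in("clock","qpos","position","tool_rot","contact_force")})
P=viewer.camera_params("wrist"); w=viewer.camera("wrist"); np.savez("v1.npz",im=w,T=P["cam_to_world"],K=P["K"])
for n in("jaw_grip","bracket","vise"):
    for r in nets.look_for("wrist",n)[:3]: print(n,round(r["p"],2),(np.array(r["bbox"])*[640,400,640,400]).round(1).tolist())
h=cv2.cvtColor(w,cv2.COLOR_RGB2HSV).astype(int); m=(h[...,0]>4)&(h[...,0]<17)&(h[...,1]>190)&(h[...,2]>120)
n,l,st,ct=cv2.connectedComponentsWithStats(m.astype(np.uint8)); 
for i in np.argsort(-st[1:,4])[:3]+1: print("orange",st[i].tolist(),ct[i].round(1),cv2.minAreaRect(np.argwhere(l==i)[:,::-1].astype(np.float32)))
# predicted pixels from top-view estimate
yaw=.157;X=np.array([np.cos(yaw),np.sin(yaw),0]);Y=np.array([-X[1],X[0],0]);O=np.array([.508,-.3166,0]);Z=np.array([0,0,1.])
a=w[:,:,::-1].copy()
def q(x,y,z): return O+x*X+y*Y+z*Z
for x,y,z in[(a_,b,.02) for a_ in(-.135,.07) for b in(-.055,.055)]+[(a_,b,.092) for a_ in(-.005,.005) for b in(-.055,.055)]+[(.026,b,.042) for b in(-.05,.05)]:
    u=proj("wrist",q(x,y,z),P)[0]; cv2.circle(a,(int(u[0]),int(u[1])),3,(0,255,0) if z<.05 else (255,0,255),1)
cv2.imwrite("pics/v1.png",a)
```

```text
{'clock': 14.15, 'qpos': [0.8862, 0.163, -0.427, 1.6247, 0.0679, 1.3697, 0.6095], 'position': [0.4505, -0.3, 0.2491], 'tool_rot': [-0.0005, 0.6487, 0.761, 0.0002], 'contact_force': [-0.598, 0.4694, 0.3176]}
jaw_grip 0.97 [329.9, 189.0, 58.8, 88.7]
bracket 0.98 [368.8, 195.8, 41.9, 108.7]
bracket 0.61 [154.9, 120.8, 127.5, 49.5]
bracket 0.56 [358.7, 313.4, 89.3, 30.9]
vise 0.65 [344.1, 185.8, 166.7, 84.4]
orange [526, 226, 21, 17, 264] [536.  234.4] ((536.0, 234.0), (16.0, 20.0), 90.0)
orange [311, 171, 10, 53, 120] [314.  185.6] ((312.7020263671875, 196.48699951171875), (8.739341735839844, 52.304298400878906), 8.841814994812012)
orange [320, 222, 1, 1, 1] [320. 222.] ((320.0, 222.0), (0.0, 0.0), 0.0)
```

View pics/v1.png

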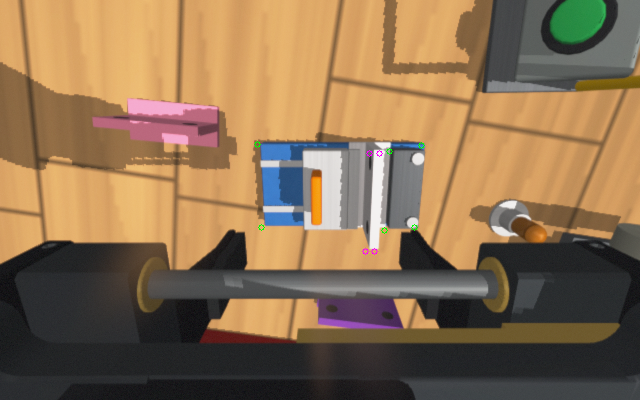

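v1 shows the vise with the predicted (green) corners within 2–3 px, the orange handle at (316,197), and the bracket web from (383,143) to (374,250). This crop confirms the choice: the silver bracket in the vise, with pink at (158,122) and purple at (360,312).

Run:
```python
from h import *
d=np.load("v1.npz"); P={"K":d["K"],"cam_to_world":d["T"]}; w=d["im"]
h=cv2.cvtColor(w,cv2.COLOR_RGB2HSV).astype(int)
for v in(172,176,180,190,200,210,220,224):
    r=[(u,tuple(h[v,u].tolist())) for u in range(306,328,2)]; 
    o=[u for u in range(300,335) if 5<h[v,u,0]<18 and h[v,u,1]>150 and h[v,u,2]>120]; print(v,o[:1],o[-1:],len(o))
for v in(150,170,200,230,246):
    g=w[v,360:395].mean(1); b=[360+i for i in range(35) if g[i]>200]; print("web",v,b[:1],b[-1:])
yaw=.157;X=np.array([np.cos(yaw),np.sin(yaw)]);Y=np.array([-X[1],X[0]]);O=np.array([.508,-.3166])
def L(u,v,z):
    p=atz("wrist",u,v,z,P); return p.round(4),((p[:2]-O)@X).round(4),((p[:2]-O)@Y).round(4)
for n,u,v,z in(("handle -y end",316.5,224,.087),("handle mid",316.5,200,.087),("web -y",374.5,250,.092),("web +y",383,143,.092),("bed",260,143,.02),("bed",262,227,.02),("bed",424,143,.02),("bed",416,229,.02)): print(n,*L(u,v,z))
```

```text
172 [312] [320] 9
176 [312] [320] 9
180 [311] [320] 4
190 [311] [321] 5
200 [311] [321] 5
210 [311] [321] 5
220 [312] [321] 4
224 [313] [319] 7
web 150 [374] [383]
web 170 [373] [382]
web 200 [372] [381]
web 230 [370] [379]
web 246 [370] [378]
handle -y end [ 0.4524 -0.3497  0.087 ] -0.0601 -0.024
handle mid [ 0.4481 -0.3221  0.087 ] -0.06 0.0039
web -y [ 0.5213 -0.3684  0.092 ] 0.0051 -0.0532
web +y [ 0.5054 -0.25    0.092 ] 0.0079 0.0662
bed [ 0.3693 -0.2805  0.02  ] -0.1313 0.0574
bed [ 0.3835 -0.3918  0.02  ] -0.1347 -0.0548
bed [ 0.5708 -0.2482  0.02  ] 0.0727 0.0578
bed [ 0.5888 -0.3618  0.02  ] 0.0727 -0.0573
```

move_arm:
  claw: 0.04
  series:
    - {"x": -0.008,"y": -0.003,"z": 0.02,"turn": 0}
    - {"x": -0.018,"y": -0.006,"z": 0.05,"turn": 0}
    - {"x": -0.0235,"y": -0.006,"z": 0.09,"turn": 0}
    - {"x": -0.0235,"y": -0.006,"z": 0.12,"turn": 0}
    - {"x": -0.0235,"y": -0.006,"z": 0.14,"turn": 0}
    - {"x": -0.0235,"y": -0.006,"z": 0.15,"turn": 0}
    - {"x": -0.0235,"y": -0.006,"z": 0.165,"turn": 0}
    - {"x": -0.0235,"y": -0.006,"z": 0.18,"turn": 0}
    - {"x": -0.0235,"y": -0.006,"z": 0.19,"turn": 0}
    - {"x": -0.0235,"y": -0.006,"z": 0.195,"turn": 0}
    - {"x": -0.0235,"y": -0.006,"z": 0.195,"turn": 0}

```text
clock: 15.72
position: [0.4483, -0.3248, 0.0544]
tool_rot: [-0.0, 0.649, 0.761, 0.0]
contact_force: [-1.1, 0.3, 0.3]
opening: 0.0401
gripper_force: 0.0
```

move_arm:
  claw: 0
  series:
    - {"x": 0,"y": 0,"z": 0,"turn": 0}
    - {"x": 0,"y": 0,"z": 0,"turn": 0}
    - {"x": 0,"y": 0,"z": 0,"turn": 0}
    - {"x": 0,"y": 0,"z": 0,"turn": 0}

```text
clock: 16.23
position: [0.4471, -0.3251, 0.0547]
tool_rot: [-0.001, 0.649, 0.761, -0.001]
contact_force: [-7.4, 0.4, 5.2]
opening: 0.0115
gripper_force: 30.0
```

Handle gripped (11.5 mm). Now I'll slide the jaw open.

move_arm:
  series:
    - {"x": 0,"y": -0.004,"z": 0,"turn": 0}
    - {"x": 0,"y": -0.009,"z": 0,"turn": 0}
    - {"x": 0,"y": -0.015,"z": 0,"turn": 0}
    - {"x": 0,"y": -0.021,"z": 0,"turn": 0}
    - {"x": 0,"y": -0.027,"z": 0,"turn": 0}
    - {"x": 0,"y": -0.033,"z": 0,"turn": 0}
    - {"x": 0,"y": -0.039,"z": 0,"turn": 0}
    - {"x": 0,"y": -0.044,"z": 0,"turn": 0}
    - {"x": 0,"y": -0.048,"z": 0,"turn": 0}
    - {"x": 0,"y": -0.05,"z": 0,"turn": 0}
    - {"x": 0,"y": -0.05,"z": 0,"turn": 0}
    - {"x": 0,"y": -0.05,"z": 0,"turn": 0}

```text
clock: 17.73
position: [0.3988, -0.3328, 0.0547]
tool_rot: [-0.0, 0.649, 0.761, -0.0]
contact_force: [1.1, -1.5, -0.4]
opening: 0.0118
gripper_force: 30.0
```

move_arm:
  claw: 0.04
  series:
    - {"x": 0,"y": 0,"z": 0,"turn": 0}
    - {"x": 0,"y": 0,"z": 0,"turn": 0}
    - {"x": 0,"y": 0,"z": 0,"turn": 0}
    - {"x": 0,"y": 0,"z": -0.02,"turn": 0}
    - {"x": 0,"y": 0,"z": -0.05,"turn": 0}
    - {"x": 0,"y": 0.01,"z": -0.1,"turn": 0}
    - {"x": 0,"y": 0.04,"z": -0.13,"turn": 0}
    - {"x": 0,"y": 0.075,"z": -0.145,"turn": 0}
    - {"x": 0,"y": 0.1,"z": -0.145,"turn": 0}
    - {"x": 0,"y": 0.113,"z": -0.145,"turn": 0}
    - {"x": 0,"y": 0.113,"z": -0.145,"turn": 0}

```text
clock: 19.1
position: [0.5105, -0.3144, 0.1989]
tool_rot: [-0.001, 0.648, 0.761, 0.0]
contact_force: [-0.2, 0.1, -0.1]
opening: 0.0397
gripper_force: 0.0
```

Run:
```python
from h import *
s=robot.sense(); print(np.round(s["position"],4),s["clock"],s["opening"])
P=viewer.camera_params("wrist"); w=viewer.camera("wrist"); np.savez("v2.npz",im=w,T=P["cam_to_world"],K=P["K"])
yaw=.153;X=np.array([np.cos(yaw),np.sin(yaw)]);Y=np.array([-X[1],X[0]]);O=np.array([.5103,-.3162])
def L(u,v,z):
    p=atz("wrist",u,v,z,P); return p.round(4),((p[:2]-O)@X).round(4),((p[:2]-O)@Y).round(4)
for r in nets.silhouettes("wrist","bracket")[:3]: 
    m=r["mask"]; v,u=np.nonzero(m); print(round(r["p"],2),u.min(),u.max(),v.min(),v.max(),len(u))
pu=proj("wrist",np.r_[O,.092],P)[0]; print("pred web mid",pu)
for v in range(int(pu[1])-60,int(pu[1])+50,15):
    c=int(pu[0]); g=w[v,c-45:c+45].mean(1); b=[c-45+i for i in range(90) if g[i]>195]
    if b: print("row",v,b[0],b[-1],len(b),L((b[0]+b[-1])/2,v,.092))
for n in("jaw_grip",):
    for r in nets.look_for("wrist",n)[:1]: 
        b=np.array(r["bbox"])*[640,400,640,400]; print(n,b.round(1),L(b[0],b[1],.087))
```

```text
[ 0.5105 -0.3144  0.1989] 19.1 0.03966418978862348
0.79 267 361 298 328 2492
0.74 299 346 125 248 4807
0.61 0 152 73 130 5823
pred web mid [321.29829837 197.04592604]
row 137 316 340 25 (array([ 0.5075, -0.2625,  0.092 ]), np.float64(0.0054), np.float64(0.0535))
row 152 316 340 25 (array([ 0.5096, -0.2752,  0.092 ]), np.float64(0.0056), np.float64(0.0407))
row 167 316 339 24 (array([ 0.5113, -0.2882,  0.092 ]), np.float64(0.0053), np.float64(0.0275))
row 182 316 339 24 (array([ 0.5135, -0.3015,  0.092 ]), np.float64(0.0054), np.float64(0.014))
row 197 316 338 23 (array([ 0.5154, -0.3153,  0.092 ]), np.float64(0.0051), np.float64(0.0001))
row 212 316 337 22 (array([ 0.5172, -0.3295,  0.092 ]), np.float64(0.0048), np.float64(-0.0142))
row 227 316 328 13 (array([ 0.5155, -0.3447,  0.092 ]), np.float64(0.0008), np.float64(-0.029))
row 242 316 327 12 (array([ 0.5175, -0.3598,  0.092 ]), np.float64(0.0004), np.float64(-0.0441))
jaw_grip [226.9 176.8  78.7  97.4] (array([ 0.4236, -0.3124,  0.087 ]), np.float64(-0.0852), np.float64(0.017))
```

move_arm:
  series:
    - {"x": -0.002,"y": 0,"z": 0.02,"turn": 0}
    - {"x": -0.002,"y": 0,"z": 0.05,"turn": 0}
    - {"x": -0.002,"y": 0,"z": 0.08,"turn": 0}
    - {"x": -0.002,"y": 0,"z": 0.105,"turn": 0}
    - {"x": -0.002,"y": 0,"z": 0.125,"turn": 0}
    - {"x": -0.002,"y": 0,"z": 0.138,"turn": 0}
    - {"x": -0.002,"y": 0,"z": 0.144,"turn": 0}
    - {"x": -0.002,"y": 0,"z": 0.144,"turn": 0}

```text
clock: 20.25
position: [0.5109, -0.3169, 0.0557]
tool_rot: [0.0, 0.649, 0.761, 0.0]
contact_force: [-0.2, 0.5, 0.5]
opening: 0.0399
gripper_force: 0.0
```

move_arm:
  claw: 0
  series:
    - {"x": 0,"y": 0,"z": 0,"turn": 0}
    - {"x": 0,"y": 0,"z": 0,"turn": 0}
    - {"x": 0,"y": 0,"z": 0,"turn": 0}
    - {"x": 0,"y": 0,"z": 0,"turn": 0}
    - {"x": 0,"y": 0,"z": 0,"turn": 0}

```text
clock: 20.88
position: [0.5107, -0.3168, 0.0556]
tool_rot: [-0.0, 0.649, 0.761, -0.0]
contact_force: [-1.5, -0.2, 1.5]
opening: 0.0099
gripper_force: 30.0
```

move_arm:
  series:
    - {"x": 0,"y": 0,"z": -0.005,"turn": 0}
    - {"x": 0,"y": 0,"z": -0.015,"turn": 0}
    - {"x": 0,"y": 0,"z": -0.03,"turn": 0}
    - {"x": 0,"y": 0,"z": -0.06,"turn": 0}
    - {"x": 0,"y": 0,"z": -0.1,"turn": 0}
    - {"x": 0,"y": 0,"z": -0.14,"turn": 0}
    - {"x": 0,"y": 0,"z": -0.17,"turn": 0}
    - {"x": 0,"y": 0,"z": -0.185,"turn": 0}
    - {"x": 0,"y": 0,"z": -0.19,"turn": 0}
    - {"x": 0,"y": 0,"z": -0.19,"turn": 0}

```text
clock: 22.12
position: [0.5105, -0.3166, 0.2448]
tool_rot: [-0.001, 0.649, 0.761, -0.0]
contact_force: [0.7, 0.1, -4.8]
opening: 0.0096
gripper_force: 30.0
```

Run:
```python
from h import *
s=robot.sense(); print(np.round(s["position"],4),s["clock"],s["opening"],np.round(s["contact_force"],2))
im=viewer.camera("top"); viewer.camera("side")
for c in("top","side"):
  for n in("tray","old_bracket"):
    for r in nets.silhouettes(c,n)[:5]:
        b=np.array(r["bbox"])*[640,400,640,400]
        if abs(b[0]-(235 if c=="top" else 305))>25 or abs(b[1]-(213 if c=="top" else 173))>25: continue
        k=np.argwhere(r["mask"])[:,::-1].astype(np.float32); rc=cv2.minAreaRect(cv2.convexHull(k)); print(c,n,round(r["p"],2),rc,len(k))
        z=.034 if n=="tray" else .076
        for q in cv2.boxPoints(rc): print("   ",atz(c,*q,z).round(4))
# free-standing colour check: grey low-saturation pixels region
h=cv2.cvtColor(im,cv2.COLOR_RGB2HSV); m=(h[...,1]<60).astype(np.uint8); m[:175]=0;m[255:]=0;m[:,:195]=0;m[:,270:]=0
n,l,st,ct=cv2.connectedComponentsWithStats(m); i=1+np.argmax(st[1:,4]); rc=cv2.minAreaRect(cv2.convexHull(np.argwhere(l==i)[:,::-1].astype(np.float32))); print("grey",rc,st[i].tolist())
for q in cv2.boxPoints(rc): print("   ",atz("top",*q,.034).round(4))
```

```text
[ 0.5105 -0.3166  0.2448] 22.125 0.009631793765666937 [ 0.67  0.06 -4.83]
top tray 0.87 ((230.92965698242188, 211.88177490234375), (44.28127670288086, 48.49977493286133), 10.437475204467773) 1652
    [0.4288 0.3987 0.034 ]
    [0.5967 0.3686 0.034 ]
    [0.5667 0.2148 0.034 ]
    [0.3991 0.2459 0.034 ]
top old_bracket 0.89 ((244.5294189453125, 212.3823699951172), (13.824529647827148, 31.529630661010742), 14.03624439239502) 386
    [0.4472 0.2889 0.076 ]
    [0.5521 0.2628 0.076 ]
    [0.5401 0.2167 0.076 ]
    [0.4352 0.243  0.076 ]
side tray 0.51 ((286.5, 175.5), (11.0, 19.0), 0.0) 187
    [0.4035 0.2109 0.034 ]
    [0.3978 0.3308 0.034 ]
    [0.4428 0.3309 0.034 ]
    [0.4459 0.2109 0.034 ]
grey ((231.5164337158203, 212.28884887695312), (42.28733444213867, 48.274925231933594), 10.784297943115234) [207, 185, 50, 54, 1994]
    [0.4276 0.3935 0.034 ]
    [0.5945 0.3625 0.034 ]
    [0.565  0.2159 0.034 ]
    [0.3983 0.2478 0.034 ]
```

The bracket is lifted. The tray centre is ≈(0.497,0.306) with yaw ≈ −0.18, and the measured rim of 0.170×0.15 agrees with the description. I'm carrying the bracket over the free half.

move_arm:
  series:
    - {"x": 0.01,"y": 0.0015,"z": 0,"turn": 0}
    - {"x": 0.03,"y": 0.0045,"z": 0,"turn": -0.05}
    - {"x": 0.06,"y": 0.009,"z": 0,"turn": -0.12}
    - {"x": 0.1,"y": 0.015,"z": 0,"turn": -0.2}
    - {"x": 0.14,"y": 0.021,"z": 0,"turn": -0.28}
    - {"x": 0.18,"y": 0.027,"z": 0,"turn": -0.36}
    - {"x": 0.22,"y": 0.033,"z": 0,"turn": -0.44}
    - {"x": 0.26,"y": 0.039,"z": 0,"turn": -0.52}
    - {"x": 0.3,"y": 0.045,"z": 0,"turn": -0.6}
    - {"x": 0.34,"y": 0.05,"z": 0,"turn": -0.68}
    - {"x": 0.38,"y": 0.056,"z": 0,"turn": -0.76}
    - {"x": 0.42,"y": 0.062,"z": 0,"turn": -0.84}
    - {"x": 0.46,"y": 0.068,"z": 0,"turn": -0.92}
    - {"x": 0.5,"y": 0.074,"z": 0,"turn": -1.0}
    - {"x": 0.54,"y": 0.08,"z": 0,"turn": -1.08}
    - {"x": 0.58,"y": 0.086,"z": 0,"turn": -1.15}
    - {"x": 0.615,"y": 0.091,"z": 0,"turn": -1.2}
    - {"x": 0.64,"y": 0.095,"z": 0,"turn": -1.225}
    - {"x": 0.652,"y": 0.0965,"z": 0,"turn": -1.233}
    - {"x": 0.652,"y": 0.0965,"z": 0,"turn": -1.233}

```text
clock: 24.92
position: [0.5022, 0.3432, 0.2455]
tool_rot: [-0.0, 0.088, 0.996, 0.0]
contact_force: [0.1, 0.5, -4.5]
opening: 0.0099
gripper_force: 30.0
```

Run:
```python
from h import *
s=robot.sense(); print(np.round(s["position"],4),np.round(s["tool_rot"],4),s["clock"],s["opening"],np.round(s["contact_force"],2),np.round(s["qpos"],2))
P=viewer.camera_params("wrist"); w=viewer.camera("wrist"); np.savez("t1.npz",im=w,T=P["cam_to_world"],K=P["K"])
C=np.array([.497,.3055]);yw=-.18;X=np.array([np.cos(yw),np.sin(yw)]);Y=np.array([-X[1],X[0]])
for x,y in((-.085,-.075),(-.085,.075),(.085,-.075),(.085,.075)): print("pred rim",(x,y),proj("wrist",np.r_[C+x*X+y*Y,.034],P)[0].round(1))
for n in("tray","bracket"):
    for r in nets.silhouettes("wrist",n)[:4]:
        k=np.argwhere(r["mask"])[:,::-1].astype(np.float32); hull=cv2.convexHull(k); ap=cv2.approxPolyDP(hull,8,True)[:,0]
        print(n,round(r["p"],2),len(k),[(int(u),int(v))+tuple((( (atz("wrist",u,v,.034,P)[:2]-C)@np.c_[X,Y]).round(3)).tolist()) for u,v in ap])
```

```text
[0.5022 0.3432 0.2455] [-2.000e-04  8.830e-02  9.961e-01  0.000e+00] 24.925 0.009940025568776717 [ 0.12  0.46 -4.51] [ 0.02  0.43 -0.93  1.44  0.34  1.45  0.48]
pred rim (-0.085, -0.075) [223.1  98.2]
pred rim (-0.085, 0.075) [354.4  98.6]
pred rim (0.085, -0.075) [234.5 235.6]
pred rim (0.085, 0.075) [350.2 236. ]
tray 0.87 5323 [(516, 0, -0.185, 0.242), (512, 29, -0.157, 0.243), (371, 36, -0.15, 0.091), (371, 0, -0.184, 0.089)]
tray 0.7 6031 [(265, 45, -0.141, -0.024), (121, 30, -0.155, -0.179), (118, 1, -0.182, -0.177), (265, 0, -0.184, -0.022)]
tray 0.57 5886 [(357, 99, -0.085, 0.078), (357, 133, -0.046, 0.079), (284, 233, 0.081, -0.011), (239, 234, 0.083, -0.069), (229, 98, -0.085, -0.068)]
bracket 0.9 9226 [(360, 135, -0.044, 0.083), (359, 241, 0.092, 0.087), (331, 325, 0.222, 0.052), (314, 327, 0.226, 0.027), (286, 241, 0.092, -0.008), (281, 138, -0.04, -0.01)]
bracket 0.45 1284 [(177, 325, 0.223, -0.167), (133, 340, 0.249, -0.234), (132, 310, 0.198, -0.227), (172, 299, 0.18, -0.169)]
```

move_arm:
  series:
    - {"x": 0,"y": 0.002,"z": 0.02,"turn": 0}
    - {"x": 0,"y": 0.002,"z": 0.05,"turn": 0}
    - {"x": 0,"y": 0.002,"z": 0.085,"turn": 0}
    - {"x": 0,"y": 0.002,"z": 0.12,"turn": 0}
    - {"x": 0,"y": 0.002,"z": 0.15,"turn": 0}
    - {"x": 0,"y": 0.002,"z": 0.175,"turn": 0}
    - {"x": 0,"y": 0.002,"z": 0.19,"turn": 0}
    - {"x": 0,"y": 0.002,"z": 0.197,"turn": 0}
    - {"x": 0,"y": 0.002,"z": 0.2,"turn": 0}
    - {"x": 0,"y": 0.002,"z": 0.2,"turn": 0}
    - {"x": 0,"y": 0.002,"z": 0.2,"turn": 0}

```text
clock: 26.45
position: [0.5036, 0.3445, 0.0462]
tool_rot: [0.001, 0.089, 0.996, 0.0]
contact_force: [-0.7, -0.8, -4.1]
opening: 0.0097
gripper_force: 30.0
```

move_arm:
  series:
    - {"x": 0,"y": 0,"z": 0.002,"turn": 0}
    - {"x": 0,"y": 0,"z": 0.004,"turn": 0}
    - {"x": 0,"y": 0,"z": 0.0055,"turn": 0}
    - {"x": 0,"y": 0,"z": 0.0055,"turn": 0}
    - {"x": 0,"y": 0,"z": 0.0055,"turn": 0}

```text
clock: 27.08
position: [0.5032, 0.3443, 0.04]
tool_rot: [0.0, 0.089, 0.996, -0.0]
contact_force: [0.3, -0.3, -4.6]
opening: 0.01
gripper_force: 30.0
```

move_arm:
  series:
    - {"x": 0,"y": 0,"z": 0.001,"turn": 0}
    - {"x": 0,"y": 0,"z": 0.001,"turn": 0}
    - {"x": 0,"y": 0,"z": 0.001,"turn": 0}

```text
clock: 27.45
position: [0.5033, 0.3443, 0.0397]
tool_rot: [0.0, 0.089, 0.996, -0.0]
contact_force: [-3.0, -3.4, 5.9]
opening: 0.0101
gripper_force: 30.0
```

move_arm:
  series:
    - {"x": 0,"y": 0,"z": 0.001,"turn": 0}
    - {"x": 0,"y": 0,"z": 0.001,"turn": 0}
    - {"x": 0,"y": 0,"z": 0.001,"turn": 0}

```text
clock: 27.82
position: [0.5034, 0.3443, 0.0397]
tool_rot: [0.0, 0.089, 0.996, -0.0]
contact_force: [-6.1, -6.3, 16.1]
opening: 0.0099
gripper_force: 30.0
```

Touchdown at the predicted height (0.0397). I'm easing off, opening slightly and lifting clear.

move_arm:
  series:
    - {"x": 0,"y": 0,"z": -0.001,"turn": 0}
    - {"x": 0,"y": 0,"z": -0.0015,"turn": 0}
    - {"x": 0,"y": 0,"z": -0.0015,"turn": 0}

```text
clock: 28.2
position: [0.5033, 0.3443, 0.0397]
tool_rot: [0.0, 0.089, 0.996, 0.0]
contact_force: [-2.4, -1.5, 4.5]
opening: 0.0096
gripper_force: 30.0
```

move_arm:
  claw: 0.034
  series:
    - {"x": 0,"y": 0,"z": 0,"turn": 0}
    - {"x": 0,"y": 0,"z": 0,"turn": 0}
    - {"x": 0,"y": 0,"z": 0,"turn": 0}
    - {"x": 0,"y": 0,"z": 0,"turn": 0}
    - {"x": 0,"y": 0,"z": -0.01,"turn": 0}
    - {"x": 0,"y": 0,"z": -0.03,"turn": 0}
    - {"x": 0,"y": 0,"z": -0.06,"turn": 0}
    - {"x": 0,"y": 0,"z": -0.1,"turn": 0}
    - {"x": 0,"y": 0,"z": -0.14,"turn": 0}
    - {"x": 0,"y": 0,"z": -0.18,"turn": 0}
    - {"x": 0,"y": 0,"z": -0.2,"turn": 0}
    - {"x": 0,"y": 0,"z": -0.21,"turn": 0}
    - {"x": 0,"y": 0,"z": -0.21,"turn": 0}

```text
clock: 29.82
position: [0.5032, 0.3442, 0.2493]
tool_rot: [-0.0, 0.089, 0.996, -0.0]
contact_force: [-0.6, 0.4, -1.4]
opening: 0.0341
gripper_force: 0.0
```

Run:
```python
from h import *
s=robot.sense(); print(np.round(s["position"],4),s["clock"],s["opening"],np.round(s["contact_force"],2))
P=viewer.camera_params("wrist"); w=viewer.camera("wrist"); viewer.camera("side"); viewer.camera("top")
C=np.array([.4977,.3095]);yw=-.18;X=np.array([np.cos(yw),np.sin(yw)]);Y=np.array([-X[1],X[0]])
for n in("tray","bracket","old_bracket"):
    for r in nets.silhouettes("wrist",n)[:4]:
        k=np.argwhere(r["mask"])[:,::-1].astype(np.float32); ap=cv2.approxPolyDP(cv2.convexHull(k),6,True)[:,0]
        z=.034 if n=="tray" else .012
        print(n,round(r["p"],2),len(k),[(int(u),int(v))+tuple((( (atz("wrist",u,v,z,P)[:2]-C)@np.c_[X,Y]).round(3)).tolist()) for u,v in ap])
for c in("side","top"):
    for n in("bracket","jaw_grip","mug","sprocket","mirror","bulb","can"):
        for r in nets.look_for(c,n)[:4]: print(c,n,round(r["p"],2),(np.array(r["bbox"])*[640,400,640,400]).round(0).tolist())
```

```text
[0.5032 0.3442 0.2493] 29.825 0.03406077034506119 [-0.57  0.37 -1.36]
tray 0.89 9989 [(356, 98, -0.085, 0.074), (352, 232, 0.082, 0.074), (238, 232, 0.082, -0.074), (228, 97, -0.086, -0.073)]
tray 0.89 5981 [(264, 44, -0.141, -0.029), (137, 37, -0.148, -0.168), (122, 30, -0.155, -0.183), (119, 0, -0.184, -0.181), (265, 0, -0.184, -0.025)]
tray 0.73 5240 [(512, 0, -0.184, 0.237), (510, 27, -0.158, 0.239), (495, 35, -0.151, 0.224), (367, 36, -0.149, 0.084), (369, 0, -0.184, 0.085)]
bracket 0.55 3470 [(305, 118, -0.061, 0.014), (343, 121, -0.058, 0.061), (340, 202, 0.048, 0.059), (324, 221, 0.075, 0.038), (304, 201, 0.047, 0.011)]
old_bracket 0.58 3716 [(279, 127, -0.05, -0.019), (280, 209, 0.058, -0.021), (248, 229, 0.087, -0.067), (239, 128, -0.049, -0.069)]
side bracket 0.7 [320.0, 368.0, 46.0, 24.0]
side bracket 0.56 [223.0, 295.0, 44.0, 29.0]
side bracket 0.54 [306.0, 160.0, 26.0, 20.0]
side jaw_grip 0.87 [277.0, 313.0, 29.0, 44.0]
side mug 0.74 [361.0, 161.0, 26.0, 32.0]
side sprocket 0.75 [313.0, 225.0, 36.0, 28.0]
side mirror 0.97 [277.0, 229.0, 25.0, 49.0]
side bulb 0.85 [382.0, 311.0, 22.0, 24.0]
side can 0.89 [400.0, 207.0, 19.0, 51.0]
top bracket 0.7 [452.0, 202.0, 19.0, 32.0]
top bracket 0.65 [399.0, 283.0, 17.0, 34.0]
top bracket 0.35 [311.0, 200.0, 38.0, 34.0]
top bracket 0.22 [218.0, 146.0, 26.0, 33.0]
top jaw_grip 0.96 [412.0, 236.0, 29.0, 24.0]
top mug 0.88 [220.0, 146.0, 27.0, 34.0]
top sprocket 0.72 [310.0, 200.0, 37.0, 33.0]
top mirror 0.98 [332.0, 239.0, 22.0, 23.0]
top bulb 0.44 [407.0, 152.0, 13.0, 14.0]
top can 0.63 [312.0, 118.0, 21.0, 28.0]
```

The bracket stands at own y +0.011…+0.061 in the tray's free half, clear of the old one (−0.069…−0.020). The jaw is open and the bystanders are where they were, so I'm handing in.

```bash
python3 -c "
from rig import robot
print(robot.close_job())"
```

```text
the job is handed in; nothing more can be done
None
```

I pressed the stop button fully down twice and let it spring back each time (the second press was a check). I then slid the jaw about 49 mm open, set the bracket down upright in the free half of the grey tray, and handed the job in at about 30 s.

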